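# Hands-free waste bin: open and ease shut

## Robot

A 6-joint arm with a two-finger parallel gripper is mounted at the origin on the work surface. World frame = base frame: x ahead of the robot, y to its left, z up, the work surface at z = 0. Lengths are in m, angles in degrees, forces in N, time in s.
With the tool pointing down it reaches from about 0.4 to 0.825 m from the base axis. Payload 7 kg.
Tool frame: the origin (TCP) lies on the centre line of the jaws, within the pads' length; the fingertips stand 17 mm ahead of it and the grasp point (between the pads) lies 2 mm behind it; y points along the fingers, z is the direction in which the jaws open and shut, and the axes are right-handed (so a half turn about y gives the same grasp; the last joint's range is limited). The gripper opens to 88 mm and grips with 3 to 60 N. Pads are 19 mm wide; open, the fingers measure 130 mm over their backs; the gripper's body (78 mm by 193 mm) begins 47 mm behind the grasp point.
Start: joints at [-47.492, 20.546, 0.682, 0, -70.136, -16.507], TCP at [0.296, -0.607, 0.244] pointing down, gripper open.
Joint ranges: [-176.03, 176.03], [-82.01, 121.73], [-58.28, 71.71], [-173.87, 95.51], [-174.79, -0.11], [-173.66, 173.66]. Speed limits (degrees/s): [136.94, 136.94, 172.46, 180, 180, 180].

## Interface

Orientations are given as [roll, pitch, yaw] about the fixed x, y, z axes, in that order (R = Rz(yaw) Ry(pitch) Rx(roll)).
In Python, from plant import r, capture, camera_info gives the robot as it stands. The module is installed in compiled form; this text tells all that it offers.
- The arm moves only by the tool apply_moves, never from a script. Its argument "deltas" is a list of rows, each an object of numbers: "tx", "ty", "tz": the shift along the tool's x, y, z in m; "turn": the turn about the tool's y in rad; "gripper": the finger opening in m, from 0 to 0.0876. A call has 1 to 5 rows; each row is the pose to reach, as a shift and turn from the pose commanded when the call began, along the tool's axes at that moment; what a row does not reach only later rows make up. A row lasts 1/10 s, in which the tool goes at most 50 mm and 8.59 degrees, less where a joint would pass 70% of its speed; a pose out of reach is approached as far as the arm can. A call with a gripper value outside its range is refused whole. The fingers move at their own pace and stop on an object; "newtons" is the grip in N (left out, the last holds). Time passes only in rows, so rows that repeat a pose let the fingers close. It gives the time, the measured TCP pose, the force and the opening at its end, in the units of the state.
- r.get_state(): the state, without advancing time (a new reading comes with each control period).
- capture(name): name is "scene" or "side" or "wrist"; returns (picture, depth): 384x512x3 uint8, red, green, blue; 384x512 float32, m along the optical axis (not along the pixel's ray), 0 where there is no reading.
- camera_info(name): a dict with "K" (3x3 intrinsics, pixels), "eye" and "orientation" of the camera in the world; the wrist camera has in their place "tool_from_camera" (4x4, takes a point from camera to tool coordinates, whose origin is the TCP and whose axes are the tool frame's). Camera axes: x right, y up, looking along -z (the intrinsics and any distortion apply to the point x, -y, -z); pixel columns grow to the right and rows downward; lengths in m; the calibration is good to about 2 mm. A picture is of the moment at which its call begins: read the wrist's pose just before it. camera_info takes no time and is no camera call.
- r.close_job(): hands the job in, once; it reports no verdict.
The state is a dict: "time_s": time; "joints": joint angles; "qd": joint speeds; "joint_torque": joint torques, N m; "tcp_pos": TCP position; "eef_rot": TCP orientation; "contact_force": force on the tool from outside, world axes, zero at the start; "moment": the same for the moment, N m; "gripper_width": finger opening in m.
Only numpy, scipy, OpenCV 4.12 (cv2) and the standard library are available. Lean on these libraries where they do the work, as an engineer would, in place of code of your own. Each camera call takes 0.05 s, during which the arm holds its last target.

## Task

Press down the lever of the larger of the two waste bins with the fingertips so that its lid opens fully, and keep it open for at least three seconds so that the cook can drop in the peelings. Then let the lever up slowly, staying on it all the way, so that the lid eases shut without dropping or banging, and move clear. For hygiene do not touch the lid itself; keep the smaller bin shut and leave the mug, shaker and jar where they stand.

Things in the scene. Friction and masses are not known exactly. Their poses are not given: they have to be found in the camera images.
- big_bin: Larger waste bin, fixed: grey tub 180 deep (x) x 220 wide (y) x 210 mm high, flat black lid (top 225 mm above the bench), dark linkage cover 14 mm thick on its +y side. Origin: centre of the underside, on the bench. Its -x side is the front, where the press lever sticks out roughly towards the robot. The lever's pivot runs along y at x = -98, z = 135 mm in this frame.
- big_pad (a point): Centre of the top of the rubber pad (44 mm long, 90 mm wide) on the larger bin's press lever, 90 mm out from the pivot and 7 mm above the plate's mid-plane, which runs through the pivot. The lever is a steel plate 90 mm wide, 8 mm thick, ending 115 mm from the pivot. Moves with the lever on an arc, sinking 36 mm in all. Free space above and beside.
- big_lever (a joint): Angle of the larger bin's lever, rad: 0 at rest (plate sloping 0.2 rad up to its free end), grows as the free end is pressed down, stop at 0.4 (sloping 0.2 rad down).
- big_lid (a joint): Angle of the larger bin's lid, rad: 0 shut, 1.2 fully open; always 3 times the lever angle. Hinged on the back rim, it swings up away from the lever. Its weight alone shuts it (about 6 to 14 N on the pad lifts it, less once open): let go, it falls and bangs. Closing faster than 2.5 rad/s (pad rising 75 mm/s) is a drop.
- big_lid_edge (a point): Middle of the larger lid's front edge, top side; moves with the lid. 190 mm from the hinge.
- small_bin: Smaller waste bin, fixed: grey tub 140 deep (x) x 160 wide (y) x 160 mm high, flat black lid (top 175 mm above the bench), dark linkage cover 14 mm thick on its +y side. Origin: centre of the underside, on the bench. Its -x side is the front, where the press lever sticks out roughly towards the robot. The lever's pivot runs along y at x = -78, z = 115 mm in this frame.
- small_pad (a point): Centre of the top of the rubber pad (44 mm long, 90 mm wide) on the smaller bin's press lever, 90 mm out from the pivot and 7 mm above the plate's mid-plane, which runs through the pivot. The lever is a steel plate 90 mm wide, 8 mm thick, ending 115 mm from the pivot. Moves with the lever on an arc, sinking 36 mm in all. Free space above and beside.
- small_lever (a joint): Angle of the smaller bin's lever, rad: 0 at rest (plate sloping 0.2 rad up to its free end), grows as the free end is pressed down, stop at 0.4 (sloping 0.2 rad down).
- small_lid (a joint): Angle of the smaller bin's lid, rad: 0 shut, 1.2 fully open; always 3 times the lever angle. Hinged on the back rim, it swings up away from the lever. Its weight alone shuts it (about 4 to 8 N on the pad lifts it, less once open): let go, it falls and bangs. Closing faster than 2.5 rad/s (pad rising 75 mm/s) is a drop.
- small_lid_edge (a point): Middle of the smaller lid's front edge, top side; moves with the lid. 150 mm from the hinge.
- mug: White ceramic mug, 80 mm across, 95 mm high, handle on its +y side. Origin: centre of its underside. Loose; leave it where it stands.
- shaker: White plastic salt shaker, 42 mm across, 88 mm high. Origin: centre of its underside. Loose; leave it where it stands.
- jar: Glass jar with a steel cap, 56 mm across, 75 mm high, standing in front of and between the two levers. Origin: centre of its underside. Loose; leave it where it stands.
Mind the look-alikes: they are no part of the job. Several things have the shape of the jar; the one meant has the colours described above.

How it is judged:
By the outcome, as a careful person would: the job done as asked, in the order asked, and still so for the second after the job is handed in, with the robot touching nothing.
It also fails if it takes over 48 s, if anything falls off the work surface, if the arm or the gripper's body presses on something with over 40 N, if the wrist force passes 120 N, or if a joint passes its speed limit or range.

## Working session

There is one attempt and no reset: what is moved stays moved. The work goes in short steps, Python scripts to look and compute and a tool call to move; the robot and the scene stay as the last step left them, time stands still between calls to the robot, and variables do not carry over. Pictures are saved under pics/ and viewed, and the job is handed in when it is done.

Besides the shell and the picture viewer there is one more tool, called by a JSON object that holds its "op" and its "data". apply_moves: Moves the arm, as the interface text tells. Its arguments: {"type":"object","properties":{"deltas":{"type":"array","items":{"type":"object","properties":{"tx":{"type":"number"},"ty":{"type":"number"},"tz":{"type":"number"},"turn":{"type":"number"},"gripper":{"type":"number"}}}},"newtons":{"type":"number"}},"required":["deltas"]}

```bash
mkdir -p pics; cat > h.py <<'E'
import numpy as np, cv2
from scipy.spatial.transform import Rotation as R
from plant import r, capture, camera_info
def pts(name,depth):
    c=camera_info(name);K=np.array(c['K'])
    v,u=np.mgrid[0:384,0:512]
    p=np.stack([(u-K[0,2])/K[0,0]*depth,-(v-K[1,2])/K[1,1]*depth,-depth],-1)
    return p,c
E
python3 - <<'E'
from h import *
print(r.get_state())
for n in['scene','side','wrist']:
    print(n,camera_info(n))
    im,d=capture(n); cv2.imwrite(f'pics/{n}0.png',im[:,:,::-1]); np.savez(f'{n}0.npz',im=im,d=d)
    print((d>0).mean())
E
```

```text
{'time_s': 0.0, 'joints': array([-4.74902561e+01,  2.05896169e+01,  6.32953093e-01, -1.88195424e-02,
       -7.01360953e+01, -1.65084021e+01]), 'qd': array([ 0.06347231,  0.05333903,  0.04656092,  0.07135791,  0.01867338,
       -0.02543875]), 'joint_torque': array([-5.40043675e-04, -5.82720387e+01,  2.93068027e+01,  6.99712694e+00,
        7.16385766e-03, -1.48129961e-04]), 'tcp_pos': array([ 0.29569405, -0.60626544,  0.24264105]), 'eef_rot': array([-8.99060371e+01,  9.39806800e-03,  2.59949406e+01]), 'contact_force': array([-0.27944781, -0.18818851,  0.69764565]), 'moment': array([-0.01367575,  0.001419  ,  0.00952136]), 'gripper_width': 0.08717661466188453}
scene {'K': array([[347.56818975,   0.        , 252.58630575],
       [  0.        , 347.56818975, 189.74808134],
       [  0.        ,   0.        ,   1.        ]]), 'eye': array([1.25139855, 0.62245073, 1.10614214]), 'orientation': array([ 43.87534933,   0.20719214, 130.67118241])}
0.996307373046875
side {'K': array([[385.18992943,   0.        , 261.97356167],
       [  0.        , 385.18992943, 193.29943477],
       [  0.        ,   0.        ,   1.        ]]), 'eye': array([0.12406226, 0.8900566 , 1.16454089]), 'orientation': array([  44.35878861,   -0.46311969, -152.85463332])}
0.9958140055338541
wrist {'K': array([[314.79808077,   0.        , 258.34877746],
       [  0.        , 314.79808077, 191.20211963],
       [  0.        ,   0.        ,   1.        ]]), 'tool_from_camera': array([[ 5.14318887e-04, -9.59487909e-01, -2.81749334e-01,
        -7.54520457e-02],
       [-2.55988767e-04,  2.81749236e-01, -9.59488042e-01,
        -1.40810582e-01],
       [ 9.99999835e-01,  5.65607486e-04, -1.00709173e-04,
        -1.88630521e-04],
       [ 0.00000000e+00,  0.00000000e+00,  0.00000000e+00,
         1.00000000e+00]])}
0.9961395263671875
```

View pics/scene0.png

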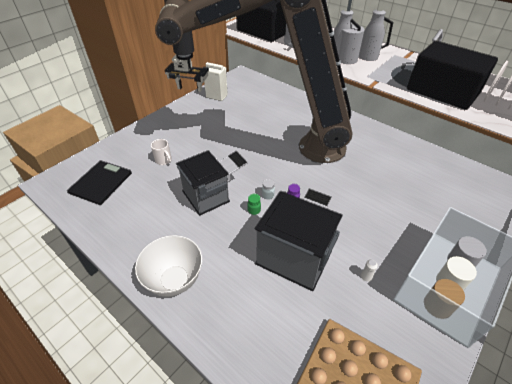

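View pics/side0.png

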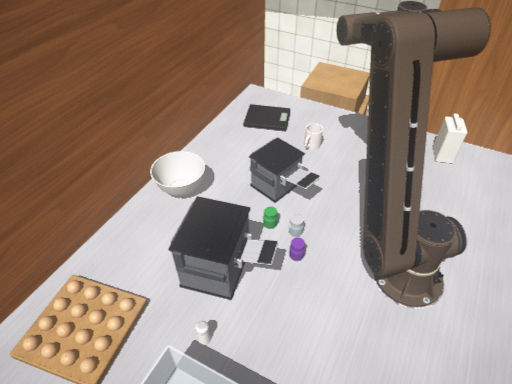

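View pics/wrist0.png

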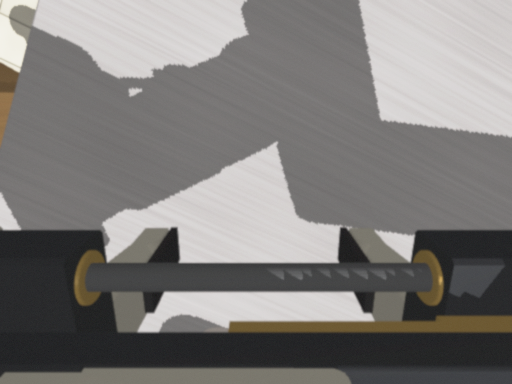

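The scene view shows the large bin at (297,235) with its pad at (318,197), and the small bin at (205,180) with its pad at (238,159). There are three jars: glass with a steel cap (267,187), green (255,203) and purple (294,191). In the side view the large pad is at (267,252) and the small one at (308,180). Next I'll measure them.

```bash
cat >> h.py <<'E'
def world(name,depth):
    p,c=pts(name,depth)
    o=np.array(c['orientation'])
    M=R.from_euler('xyz',o,degrees=True).as_matrix()
    return p@M.T+np.array(c['eye'])
E
python3 - <<'E'
from h import *
for n,uv in [('scene',dict(bigpad=(318,197),smallpad=(238,159),biglid=(300,220),bench=(230,250),glassjar=(267,184),green=(255,198),purple=(294,187),shaker=(371,263),smalllid=(203,168))),('side',dict(bigpad=(267,252),plate=(250,252),smallpad=(308,180),biglid=(212,228),bench=(120,220),glass=(297,221),green=(271,211),purple=(298,243)))]:
    z=np.load(n+'0.npz');W=world(n,z['d'])
    for k,(u,v) in uv.items(): print(n,k,W[v,u].round(3),z['im'][v,u])
    im=z['im']
    if n=='side': c=im[150:310,150:330]
    else: c=im[140:300,180:390]
    cv2.imwrite(f'pics/{n}crop.png',cv2.resize(c[:,:,::-1],None,fx=3.5,fy=3.5,interpolation=2))
    H=W[...,2]
    # big lid plane mask
    for nm,zt in(('biglid',.225),('smalllid',.175)):
        m=(abs(H-zt)<.006)&(im.max(-1)<60)
        nn,l,s,cc=cv2.connectedComponentsWithStats(m.astype(np.uint8))
        k=1+np.argmax(s[1:,4]);P=W[l==k]
        rect=cv2.minAreaRect(P[:,:2].astype(np.float32));print(n,nm,s[k],P[:,2].mean().round(4),rect)
        print(cv2.boxPoints(rect).round(3).tolist())
E
```

```text
scene bigpad [0.434 0.235 0.159] [40 40 39]
scene smallpad [ 0.452 -0.15   0.14 ] [42 42 41]
scene biglid [0.617 0.275 0.229] [35 34 36]
scene bench [ 0.742  0.067 -0.001] [197 195 199]
scene glassjar [0.443 0.002 0.081] [195 194 197]
scene green [0.531 0.011 0.075] [ 65 162  85]
scene purple [0.38  0.095 0.077] [127  66 167]
scene shaker [0.451 0.5   0.004] [197 195 200]
scene smalllid [ 0.612 -0.19   0.176] [36 35 38]
scene biglid [ 255  192   87   65 2942] 0.2243 ((0.6159830093383789, 0.27114957571029663), (0.1906527727842331, 0.2286541908979416), 11.81766414642334)
[[0.49900001287460327, 0.36399999260902405], [0.5460000038146973, 0.14000000059604645], [0.7329999804496765, 0.17900000512599945], [0.6859999895095825, 0.40299999713897705]]
scene smalllid [178 151  50  37 908] 0.174 ((0.6141347885131836, -0.1988946795463562), (0.16535377502441406, 0.14557257294654846), 73.38704681396484)
[[0.5210000276565552, -0.25699999928474426], [0.6600000262260437, -0.29899999499320984], [0.7080000042915344, -0.14000000059604645], [0.5680000185966492, -0.0989999994635582]]
side bigpad [0.432 0.237
[... 276 characters left out ...]
9] [ 83 187 102]
side purple [0.379 0.097 0.075] [152  91 193]
side biglid [ 189  216   54   48 1334] 0.2238 ((0.5845253467559814, 0.29068177938461304), (0.13833433389663696, 0.18438707292079926), 12.326722145080566)
[[0.4970000088214874, 0.3659999966621399], [0.5370000004768372, 0.1860000044107437], [0.671999990940094, 0.2150000035762787], [0.6320000290870667, 0.3959999978542328]]
side smalllid [412 267   2   1   2] 0.1784 ((0.010634847916662693, 0.09490260481834412), (0.0024759843945503235, 0.0), 175.13856506347656)
[[0.012000000104308128, 0.0949999988079071], [0.012000000104308128, 0.0949999988079071], [0.008999999612569809, 0.0949999988079071], [0.008999999612569809, 0.0949999988079071]]
```

View pics/sidecrop.png

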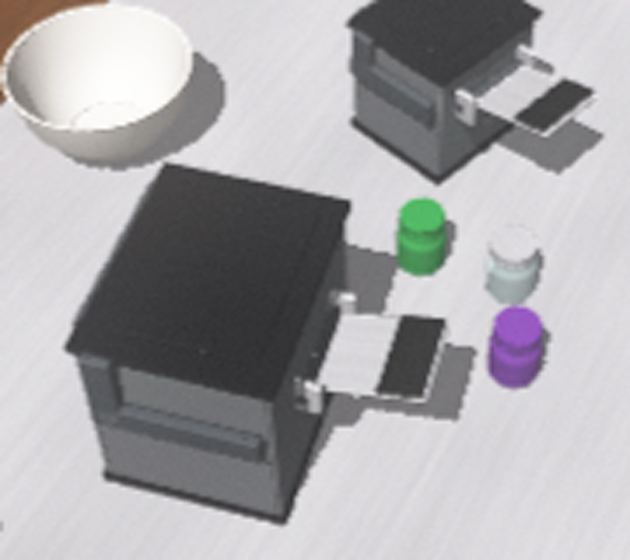

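View pics/scenecrop.png

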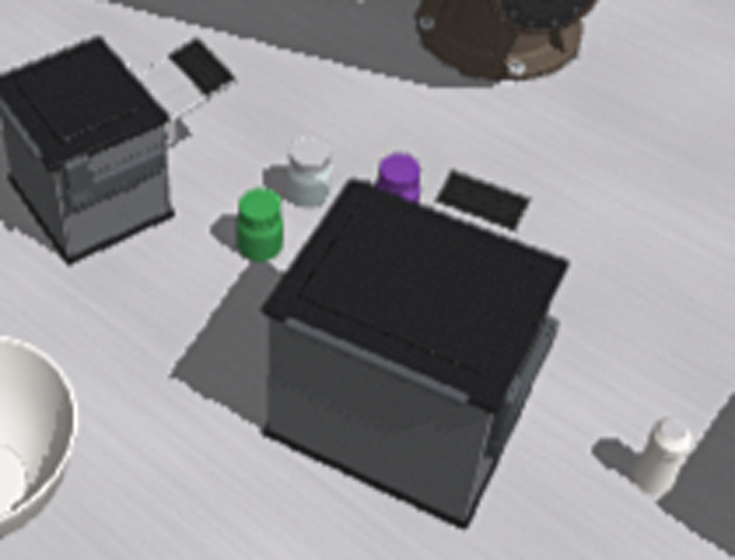

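```bash
python3 - <<'E'
from h import *
for n,sl in (('scene',(slice(185,212),slice(300,336))),('side',(slice(236,270),slice(252,282)))):
    z=np.load(n+'0.npz');W=world(n,z['d']);im=z['im']
    m=np.zeros((384,512),bool);m[sl]=True
    m&=(im.max(-1)<85)&(W[...,2]>.145)&(W[...,2]<.175)&(W[...,0]<.49)
    P=W[m];print(n,m.sum(),P.mean(0),cv2.minAreaRect(P[:,:2].astype(np.float32)))
    # plane
    A=np.c_[P[:,:2],np.ones(len(P))];print(np.linalg.lstsq(A,P[:,2],rcond=None)[0])
yaw=np.radians(11.8);u=np.array([np.cos(yaw),np.sin(yaw)]);v=np.array([-u[1],u[0]])
from math import *
E
```

```text
scene 222 [0.43632694 0.23336206 0.16041706] ((0.4366205632686615, 0.2333817183971405), (0.04226795211434364, 0.0860033631324768), 11.338923454284668)
[-0.17800095 -0.04016979  0.24745777]
side 270 [0.43267045 0.23465343 0.16067806] ((0.43321073055267334, 0.2334194779396057), (0.0395461805164814, 0.08432452380657196), 12.057861328125)
[-0.19741289 -0.03848139  0.25512258]
```

The pad centre is at (0.435, 0.2335, 0.160), and both views agree to 4 mm. The expected height is 0.1597, the size and slope match, and the bin's yaw is about 11.7°. The look-alikes for the target are the small lever at scene (238,159) and the large lever at scene (318,197). I choose the large one: its lid is at 0.224 m and measures 190 x 229 mm. I'll approach with the jaws closed and the tool's x axis along the bin's x axis, so the body's narrow side faces the bin.

{"op": "apply_moves", "data": {"deltas": [{"tx":0.03,"ty":-0.02,"tz":0.02,"turn":0.05,"gripper":0},{"tx":0.065,"ty":-0.04,"tz":0.05,"turn":0.1,"gripper":0},{"tx":0.1,"ty":-0.06,"tz":0.08,"turn":0.15,"gripper":0},{"tx":0.135,"ty":-0.06,"tz":0.115,"turn":0.2,"gripper":0},{"tx":0.165,"ty":-0.06,"tz":0.15,"turn":0.25,"gripper":0}], "newtons": 20}}

```text
time_s: 0.65
tcp_pos: [0.3791, -0.3978, 0.3039]
eef_rot: [-90.0, -0.1, 11.6]
contact_force: [2.1, 1.0, -0.2]
gripper_width: 0.0529
```

{"op": "apply_moves", "data": {"deltas": [{"tx":0.018,"tz":0.037,"gripper":0},{"tx":0.036,"tz":0.074,"gripper":0},{"tx":0.054,"tz":0.111,"gripper":0},{"tx":0.072,"tz":0.148,"gripper":0},{"tx":0.09,"tz":0.186,"gripper":0}]}}

```text
invalid input at $.deltas[0]: expected keys tx, ty, tz, turn, gripper
```

{"op": "apply_moves", "data": {"deltas": [{"tx":0.01,"tz":0.042},{"tx":0.02,"tz":0.084},{"tx":0.03,"tz":0.126},{"tx":0.04,"tz":0.168},{"tx":0.05,"tz":0.21}]}}

```text
invalid input at $.deltas[0]: expected keys tx, ty, tz, turn, gripper
```

{"op": "apply_moves", "data": {"deltas": [{"tx":0.018,"ty":0,"tz":0.037,"turn":0,"gripper":0},{"tx":0.036,"ty":0,"tz":0.074,"turn":0,"gripper":0},{"tx":0.054,"ty":0,"tz":0.111,"turn":0,"gripper":0},{"tx":0.072,"ty":0,"tz":0.148,"turn":0,"gripper":0},{"tx":0.09,"ty":0,"tz":0.186,"turn":0,"gripper":0}]}}

```text
time_s: 1.15
tcp_pos: [0.4288, -0.1975, 0.3036]
eef_rot: [-90.0, -0.0, 11.7]
contact_force: [0.4, 0.4, -0.8]
gripper_width: 0.0129
```

{"op": "apply_moves", "data": {"deltas": [{"tx":0.01,"ty":0,"tz":0.042,"turn":0,"gripper":0},{"tx":0.02,"ty":0,"tz":0.084,"turn":0,"gripper":0},{"tx":0.03,"ty":0,"tz":0.126,"turn":0,"gripper":0},{"tx":0.04,"ty":0,"tz":0.168,"turn":0,"gripper":0},{"tx":0.05,"ty":0,"tz":0.21,"turn":0,"gripper":0}]}}

```text
time_s: 1.65
tcp_pos: [0.4349, 0.0183, 0.3037]
eef_rot: [-90.0, -0.0, 11.7]
contact_force: [2.2, -0.2, -0.3]
gripper_width: 0.0003
```

{"op": "apply_moves", "data": {"deltas": [{"tx":0.008,"ty":0,"tz":0.042,"turn":0,"gripper":0},{"tx":0.016,"ty":0,"tz":0.084,"turn":0,"gripper":0},{"tx":0.025,"ty":0,"tz":0.126,"turn":0,"gripper":0},{"tx":0.033,"ty":0,"tz":0.168,"turn":0,"gripper":0},{"tx":0.041,"ty":0,"tz":0.21,"turn":0,"gripper":0}]}}

```text
time_s: 2.15
tcp_pos: [0.4325, 0.2323, 0.3037]
eef_rot: [-90.0, -0.0, 11.7]
contact_force: [0.4, -0.8, 0.8]
gripper_width: 0.0006
```

{"op": "apply_moves", "data": {"deltas": [{"tx":0,"ty":0.02,"tz":0,"turn":0,"gripper":0},{"tx":0,"ty":0.045,"tz":0,"turn":0,"gripper":0},{"tx":0,"ty":0.07,"tz":0,"turn":0,"gripper":0},{"tx":0,"ty":0.09,"tz":0,"turn":0,"gripper":0},{"tx":0,"ty":0.1,"tz":0,"turn":0,"gripper":0}]}}

```text
time_s: 2.65
tcp_pos: [0.4322, 0.2299, 0.2017]
eef_rot: [-90.1, 0.1, 11.7]
contact_force: [0.5, -1.6, 0.3]
gripper_width: 0.0004
```

```bash
python3 - <<'E'
from h import *
s=r.get_state();print(s['tcp_pos'],s['contact_force'],s['time_s'])
for n in['scene','side']:
    im,d=capture(n); c=im[150:310,150:400] if n=='side' else im[100:300,180:430]
    cv2.imwrite(f'pics/{n}1.png',cv2.resize(c[:,:,::-1],None,fx=2.8,fy=2.8,interpolation=2))
E
```

```text
[0.43220904 0.22991878 0.20169536] [ 0.51094909 -1.55481672  0.26998074] 2.65
```

View pics/scene1.png

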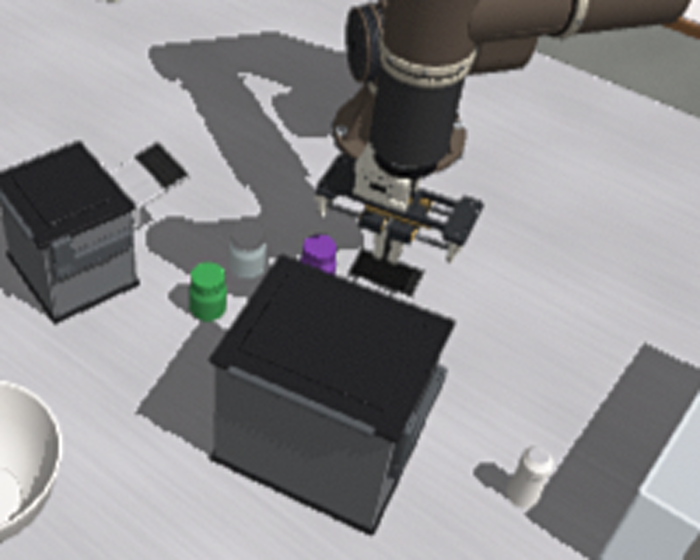

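View pics/side1.png

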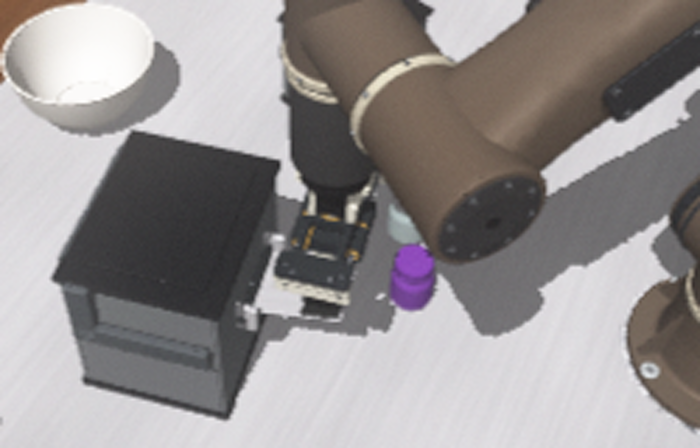

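The fingertips are about 25 mm above the pad, centred on it, and the body is clear of the lid. I'll press down now.

{"op": "apply_moves", "data": {"deltas": [{"tx":0,"ty":0.005,"tz":0,"turn":0,"gripper":0},{"tx":0,"ty":0.01,"tz":0,"turn":0,"gripper":0},{"tx":0,"ty":0.015,"tz":0,"turn":0,"gripper":0},{"tx":0,"ty":0.018,"tz":0,"turn":0,"gripper":0},{"tx":0,"ty":0.02,"tz":0,"turn":0,"gripper":0}]}}

```text
time_s: 3.25
tcp_pos: [0.433, 0.2305, 0.1834]
eef_rot: [-90.0, 0.0, 11.7]
contact_force: [-0.0, -0.6, 0.0]
gripper_width: 0.0004
```

{"op": "apply_moves", "data": {"deltas": [{"tx":0,"ty":0.002,"tz":0,"turn":0,"gripper":0},{"tx":0,"ty":0.004,"tz":0,"turn":0,"gripper":0},{"tx":0,"ty":0.006,"tz":0,"turn":0,"gripper":0},{"tx":0,"ty":0.008,"tz":0,"turn":0,"gripper":0},{"tx":0,"ty":0.01,"tz":0,"turn":0,"gripper":0}]}}

```text
time_s: 3.75
tcp_pos: [0.4328, 0.2305, 0.1745]
eef_rot: [-90.0, 0.0, 11.7]
contact_force: [-7.4, -0.1, 11.7]
gripper_width: 0.0007
```

{"op": "apply_moves", "data": {"deltas": [{"tx":0,"ty":0.002,"tz":0,"turn":0,"gripper":0},{"tx":0,"ty":0.004,"tz":0,"turn":0,"gripper":0},{"tx":0,"ty":0.006,"tz":0,"turn":0,"gripper":0},{"tx":0,"ty":0.008,"tz":0,"turn":0,"gripper":0},{"tx":0,"ty":0.01,"tz":0,"turn":0,"gripper":0}]}}

```text
time_s: 4.25
tcp_pos: [0.4324, 0.2303, 0.1642]
eef_rot: [-90.0, 0.0, 11.7]
contact_force: [-8.2, -1.5, 10.9]
gripper_width: 0.0008
```

{"op": "apply_moves", "data": {"deltas": [{"tx":0,"ty":0.002,"tz":0,"turn":0,"gripper":0},{"tx":0,"ty":0.004,"tz":0,"turn":0,"gripper":0},{"tx":0,"ty":0.006,"tz":0,"turn":0,"gripper":0},{"tx":0,"ty":0.008,"tz":0,"turn":0,"gripper":0},{"tx":0,"ty":0.01,"tz":0,"turn":0,"gripper":0}]}}

```text
time_s: 4.75
tcp_pos: [0.432, 0.2301, 0.1538]
eef_rot: [-90.0, 0.1, 11.7]
contact_force: [-6.8, -1.7, 7.5]
gripper_width: 0.0004
```

{"op": "apply_moves", "data": {"deltas": [{"tx":0,"ty":0.002,"tz":0,"turn":0,"gripper":0},{"tx":0,"ty":0.004,"tz":0,"turn":0,"gripper":0},{"tx":0,"ty":0.006,"tz":0,"turn":0,"gripper":0},{"tx":0,"ty":0.008,"tz":0,"turn":0,"gripper":0},{"tx":0,"ty":0.009,"tz":0,"turn":0,"gripper":0}]}}

```text
time_s: 5.25
tcp_pos: [0.4325, 0.2303, 0.1445]
eef_rot: [-90.0, 0.1, 11.7]
contact_force: [-2.6, -1.4, 3.9]
gripper_width: 0.0006
```

```bash
python3 - <<'E'
from h import *
s=r.get_state();print(s['tcp_pos'],s['contact_force'],s['time_s'])
for n in['scene','side']:
    im,d=capture(n);np.savez(f'{n}2.npz',im=im,d=d); c=im[150:310,150:400] if n=='side' else im[100:300,180:430]
    cv2.imwrite(f'pics/{n}2.png',cv2.resize(c[:,:,::-1],None,fx=2.8,fy=2.8,interpolation=2))
E
```

```text
[0.43248077 0.23026018 0.14445508] [-2.56138612 -1.38066419  3.9219575 ] 5.25
```

View pics/scene2.png

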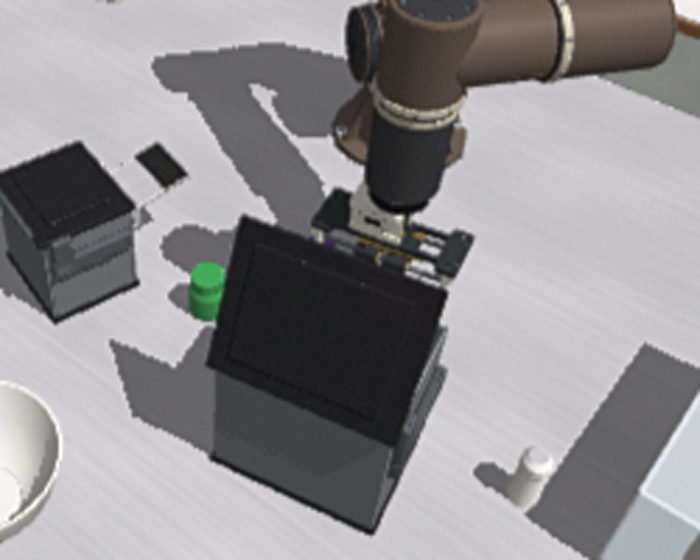

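{"op": "apply_moves", "data": {"deltas": [{"tx":0,"ty":0.001,"tz":0,"turn":0,"gripper":0},{"tx":0,"ty":0.002,"tz":0,"turn":0,"gripper":0},{"tx":0,"ty":0.003,"tz":0,"turn":0,"gripper":0},{"tx":0,"ty":0.003,"tz":0,"turn":0,"gripper":0}]}}

```text
time_s: 5.75
tcp_pos: [0.433, 0.2304, 0.1424]
eef_rot: [-90.0, -0.0, 11.7]
contact_force: [-7.4, -2.8, 12.9]
gripper_width: 0.0005
```

{"op": "apply_moves", "data": {"deltas": [{"tx":0,"ty":0.001,"tz":0,"turn":0,"gripper":0},{"tx":0,"ty":0.0015,"tz":0,"turn":0,"gripper":0},{"tx":0,"ty":0.0015,"tz":0,"turn":0,"gripper":0}]}}

```text
time_s: 6.05
tcp_pos: [0.4331, 0.2304, 0.1421]
eef_rot: [-90.0, -0.0, 11.7]
contact_force: [-12.6, -3.2, 25.2]
gripper_width: 0.0005
```

```bash
python3 - <<'E'
from h import *
s=r.get_state();print(s['tcp_pos'],s['contact_force'],s['time_s'])
n='scene';im,d=capture(n);np.savez('scene3.npz',im=im,d=d)
W=world(n,d);z=W[...,2]
m=(im.max(-1)<60)
yaw=np.radians(11.7);X=(W[...,0]-.52)*np.cos(yaw)+(W[...,1]-.251)*np.sin(yaw);Y=-(W[...,0]-.52)*np.sin(yaw)+(W[...,1]-.251)*np.cos(yaw)
m&=(X>.06)&(X<.25)&(abs(Y)<.1)&(z>.23)&(z<.45)
P=np.stack([X,z],-1)[m];print(m.sum(),z[m].max())
c,R_=np.linalg.svd(P-P.mean(0),full_matrices=False)[1:];print('lid angle',np.arctan(R_[0,1]/R_[0,0]),P.mean(0))
E
```

```text
[0.43314408 0.23041822 0.14205166] [-12.60722976  -3.23644308  25.17240553] 6.05
3406 0.39283021792081174
lid angle -1.189010408529629 [0.16388216 0.31806662]
```

The lid is fully open: I measure 1.19 rad, and the force is rising to 25 N against the stop. I'll hold it there for more than 3 s.

{"op": "apply_moves", "data": {"deltas": [{"tx":0,"ty":0,"tz":0,"turn":0,"gripper":0},{"tx":0,"ty":0,"tz":0,"turn":0,"gripper":0},{"tx":0,"ty":0,"tz":0,"turn":0,"gripper":0},{"tx":0,"ty":0,"tz":0,"turn":0,"gripper":0},{"tx":0,"ty":0,"tz":0,"turn":0,"gripper":0}]}}

```text
time_s: 6.6
tcp_pos: [0.4331, 0.2304, 0.142]
eef_rot: [-90.0, -0.1, 11.7]
contact_force: [-12.5, -4.2, 24.9]
gripper_width: 0.0005
```

{"op": "apply_moves", "data": {"deltas": [{"tx":0,"ty":0,"tz":0,"turn":0,"gripper":0},{"tx":0,"ty":0,"tz":0,"turn":0,"gripper":0},{"tx":0,"ty":0,"tz":0,"turn":0,"gripper":0},{"tx":0,"ty":0,"tz":0,"turn":0,"gripper":0},{"tx":0,"ty":0,"tz":0,"turn":0,"gripper":0}]}}

```text
time_s: 7.1
tcp_pos: [0.4331, 0.2304, 0.142]
eef_rot: [-90.0, -0.1, 11.7]
contact_force: [-12.0, -3.0, 24.2]
gripper_width: 0.0007
```

{"op": "apply_moves", "data": {"deltas": [{"tx":0,"ty":0,"tz":0,"turn":0,"gripper":0},{"tx":0,"ty":0,"tz":0,"turn":0,"gripper":0},{"tx":0,"ty":0,"tz":0,"turn":0,"gripper":0},{"tx":0,"ty":0,"tz":0,"turn":0,"gripper":0},{"tx":0,"ty":0,"tz":0,"turn":0,"gripper":0}]}}

```text
time_s: 7.6
tcp_pos: [0.4331, 0.2304, 0.142]
eef_rot: [-90.0, -0.1, 11.7]
contact_force: [-11.8, -4.1, 25.3]
gripper_width: 0.0
```

{"op": "apply_moves", "data": {"deltas": [{"tx":0,"ty":0,"tz":0,"turn":0,"gripper":0},{"tx":0,"ty":0,"tz":0,"turn":0,"gripper":0},{"tx":0,"ty":0,"tz":0,"turn":0,"gripper":0},{"tx":0,"ty":0,"tz":0,"turn":0,"gripper":0},{"tx":0,"ty":0,"tz":0,"turn":0,"gripper":0}]}}

```text
time_s: 8.1
tcp_pos: [0.4331, 0.2304, 0.142]
eef_rot: [-90.0, -0.1, 11.7]
contact_force: [-12.1, -3.8, 24.9]
gripper_width: 0.0003
```

{"op": "apply_moves", "data": {"deltas": [{"tx":0,"ty":0,"tz":0,"turn":0,"gripper":0},{"tx":0,"ty":0,"tz":0,"turn":0,"gripper":0},{"tx":0,"ty":0,"tz":0,"turn":0,"gripper":0},{"tx":0,"ty":0,"tz":0,"turn":0,"gripper":0},{"tx":0,"ty":0,"tz":0,"turn":0,"gripper":0}]}}

```text
time_s: 8.6
tcp_pos: [0.4331, 0.2304, 0.142]
eef_rot: [-90.0, -0.1, 11.7]
contact_force: [-11.9, -3.6, 24.7]
gripper_width: 0.0004
```

{"op": "apply_moves", "data": {"deltas": [{"tx":0,"ty":0,"tz":0,"turn":0,"gripper":0},{"tx":0,"ty":0,"tz":0,"turn":0,"gripper":0},{"tx":0,"ty":0,"tz":0,"turn":0,"gripper":0},{"tx":0,"ty":0,"tz":0,"turn":0,"gripper":0},{"tx":0,"ty":0,"tz":0,"turn":0,"gripper":0}]}}

```text
time_s: 9.1
tcp_pos: [0.4331, 0.2305, 0.142]
eef_rot: [-90.0, -0.1, 11.7]
contact_force: [-11.1, -4.3, 23.5]
gripper_width: 0.0004
```

{"op": "apply_moves", "data": {"deltas": [{"tx":0,"ty":0,"tz":0,"turn":0,"gripper":0},{"tx":0,"ty":0,"tz":0,"turn":0,"gripper":0},{"tx":0,"ty":0,"tz":0,"turn":0,"gripper":0},{"tx":0,"ty":0,"tz":0,"turn":0,"gripper":0},{"tx":0,"ty":0,"tz":0,"turn":0,"gripper":0}]}}

```text
time_s: 9.6
tcp_pos: [0.4331, 0.2305, 0.1421]
eef_rot: [-90.0, -0.1, 11.7]
contact_force: [-12.6, -3.6, 24.2]
gripper_width: 0.0004
```

{"op": "apply_moves", "data": {"deltas": [{"tx":0,"ty":0,"tz":0,"turn":0,"gripper":0},{"tx":0,"ty":0,"tz":0,"turn":0,"gripper":0},{"tx":0,"ty":0,"tz":0,"turn":0,"gripper":0},{"tx":0,"ty":0,"tz":0,"turn":0,"gripper":0},{"tx":0,"ty":0,"tz":0,"turn":0,"gripper":0}]}}

```text
time_s: 10.1
tcp_pos: [0.4331, 0.2305, 0.142]
eef_rot: [-90.0, -0.1, 11.7]
contact_force: [-12.0, -4.4, 24.6]
gripper_width: 0.0006
```

{"op": "apply_moves", "data": {"deltas": [{"tx":0,"ty":-0.001,"tz":0,"turn":0,"gripper":0},{"tx":0,"ty":-0.002,"tz":0,"turn":0,"gripper":0},{"tx":0,"ty":-0.003,"tz":0,"turn":0,"gripper":0},{"tx":0,"ty":-0.0045,"tz":0,"turn":0,"gripper":0},{"tx":0,"ty":-0.006,"tz":0,"turn":0,"gripper":0}]}}

```text
time_s: 10.6
tcp_pos: [0.4331, 0.2306, 0.1461]
eef_rot: [-90.0, -0.0, 11.7]
contact_force: [-2.0, -1.3, 2.7]
gripper_width: 0.0008
```

{"op": "apply_moves", "data": {"deltas": [{"tx":0,"ty":-0.0015,"tz":0,"turn":0,"gripper":0},{"tx":0,"ty":-0.003,"tz":0,"turn":0,"gripper":0},{"tx":0,"ty":-0.0045,"tz":0,"turn":0,"gripper":0},{"tx":0,"ty":-0.006,"tz":0,"turn":0,"gripper":0},{"tx":0,"ty":-0.0075,"tz":0,"turn":0,"gripper":0}]}}

```text
time_s: 11.1
tcp_pos: [0.4329, 0.2305, 0.1538]
eef_rot: [-90.0, 0.0, 11.7]
contact_force: [-5.0, -0.8, 6.1]
gripper_width: 0.0001
```

{"op": "apply_moves", "data": {"deltas": [{"tx":0,"ty":-0.0015,"tz":0,"turn":0,"gripper":0},{"tx":0,"ty":-0.003,"tz":0,"turn":0,"gripper":0},{"tx":0,"ty":-0.0045,"tz":0,"turn":0,"gripper":0},{"tx":0,"ty":-0.006,"tz":0,"turn":0,"gripper":0},{"tx":0,"ty":-0.0075,"tz":0,"turn":0,"gripper":0}]}}

```text
time_s: 11.6
tcp_pos: [0.4333, 0.2307, 0.1617]
eef_rot: [-90.0, -0.0, 11.7]
contact_force: [-3.2, -2.0, 8.2]
gripper_width: 0.0006
```

{"op": "apply_moves", "data": {"deltas": [{"tx":0,"ty":-0.0015,"tz":0,"turn":0,"gripper":0},{"tx":0,"ty":-0.003,"tz":0,"turn":0,"gripper":0},{"tx":0,"ty":-0.0045,"tz":0,"turn":0,"gripper":0},{"tx":0,"ty":-0.006,"tz":0,"turn":0,"gripper":0},{"tx":0,"ty":-0.007,"tz":0,"turn":0,"gripper":0}]}}

```text
time_s: 12.1
tcp_pos: [0.4343, 0.231, 0.1694]
eef_rot: [-90.0, -0.2, 11.7]
contact_force: [-0.4, -2.9, 9.0]
gripper_width: 0.0004
```

{"op": "apply_moves", "data": {"deltas": [{"tx":0,"ty":-0.001,"tz":0,"turn":0,"gripper":0},{"tx":0,"ty":-0.002,"tz":0,"turn":0,"gripper":0},{"tx":0,"ty":-0.003,"tz":0,"turn":0,"gripper":0},{"tx":0,"ty":-0.004,"tz":0,"turn":0,"gripper":0},{"tx":0,"ty":-0.005,"tz":0,"turn":0,"gripper":0}]}}

```text
time_s: 12.6
tcp_pos: [0.4352, 0.2313, 0.1748]
eef_rot: [-90.0, -0.3, 11.7]
contact_force: [3.7, -2.4, 8.8]
gripper_width: 0.0007
```

{"op": "apply_moves", "data": {"deltas": [{"tx":0,"ty":-0.0007,"tz":0,"turn":0,"gripper":0},{"tx":0,"ty":-0.0014,"tz":0,"turn":0,"gripper":0},{"tx":0,"ty":-0.0021,"tz":0,"turn":0,"gripper":0},{"tx":0,"ty":-0.0028,"tz":0,"turn":0,"gripper":0},{"tx":0,"ty":-0.0035,"tz":0,"turn":0,"gripper":0}]}}

```text
time_s: 13.1
tcp_pos: [0.4356, 0.2315, 0.1784]
eef_rot: [-89.9, -0.3, 11.7]
contact_force: [5.2, -0.8, 3.2]
gripper_width: 0.0002
```

{"op": "apply_moves", "data": {"deltas": [{"tx":0,"ty":-0.0007,"tz":0,"turn":0,"gripper":0},{"tx":0,"ty":-0.0014,"tz":0,"turn":0,"gripper":0},{"tx":0,"ty":-0.0021,"tz":0,"turn":0,"gripper":0},{"tx":0,"ty":-0.0028,"tz":0,"turn":0,"gripper":0},{"tx":0,"ty":-0.0035,"tz":0,"turn":0,"gripper":0}]}}

```text
time_s: 13.6
tcp_pos: [0.4323, 0.2302, 0.1795]
eef_rot: [-90.0, 0.1, 11.7]
contact_force: [-0.4, -0.0, -0.8]
gripper_width: 0.0003
```

{"op": "apply_moves", "data": {"deltas": [{"tx":0,"ty":-0.0007,"tz":0,"turn":0,"gripper":0},{"tx":0,"ty":-0.0014,"tz":0,"turn":0,"gripper":0},{"tx":0,"ty":-0.0021,"tz":0,"turn":0,"gripper":0},{"tx":0,"ty":-0.0028,"tz":0,"turn":0,"gripper":0},{"tx":0,"ty":-0.0035,"tz":0,"turn":0,"gripper":0}]}}

```text
time_s: 14.1
tcp_pos: [0.4329, 0.2305, 0.1836]
eef_rot: [-90.0, 0.0, 11.7]
contact_force: [0.3, 0.6, 0.0]
gripper_width: 0.0005
```

The lid has eased shut and the force has faded to zero. I'll rise clear and then check.

{"op": "apply_moves", "data": {"deltas": [{"tx":0,"ty":-0.02,"tz":0,"turn":0,"gripper":0},{"tx":0,"ty":-0.045,"tz":0,"turn":0,"gripper":0},{"tx":0,"ty":-0.075,"tz":0,"turn":0,"gripper":0},{"tx":0,"ty":-0.105,"tz":0,"turn":0,"gripper":0},{"tx":0,"ty":-0.13,"tz":0,"turn":0,"gripper":0}]}}

```text
time_s: 14.6
tcp_pos: [0.4331, 0.2306, 0.3154]
eef_rot: [-90.0, -0.1, 11.7]
contact_force: [0.6, -0.2, -0.5]
gripper_width: 0.0006
```

{"op": "apply_moves", "data": {"deltas": [{"tx":0,"ty":0,"tz":-0.03,"turn":0,"gripper":0},{"tx":0,"ty":0,"tz":-0.07,"turn":0,"gripper":0},{"tx":0,"ty":0,"tz":-0.11,"turn":0,"gripper":0},{"tx":0,"ty":0,"tz":-0.14,"turn":0,"gripper":0},{"tx":0,"ty":0,"tz":-0.15,"turn":0,"gripper":0}]}}

```text
time_s: 15.1
tcp_pos: [0.4634, 0.0815, 0.3137]
eef_rot: [-90.0, -0.0, 11.6]
contact_force: [0.0, 0.5, -0.1]
gripper_width: 0.0005
```

{"op": "apply_moves", "data": {"deltas": [{"tx":0,"ty":0,"tz":0,"turn":0,"gripper":0},{"tx":0,"ty":0,"tz":0,"turn":0,"gripper":0},{"tx":0,"ty":0,"tz":0,"turn":0,"gripper":0}]}}

```text
time_s: 15.4
tcp_pos: [0.4633, 0.0844, 0.3135]
eef_rot: [-90.0, 0.0, 11.7]
contact_force: [0.0, -0.1, -1.2]
gripper_width: 0.0003
```

```bash
python3 - <<'E'
from h import *
s=r.get_state();print(s['tcp_pos'],s['contact_force'],s['time_s'])
for n in['scene','side']:
    im,d=capture(n)
    cv2.imwrite(f'pics/{n}4.png',im[:,:,::-1])
    W=world(n,d);a=np.load(n+'0.npz');W0=world(n,a['d'])
    for k,(u,v) in (dict(lid=(300,220),edge=(285,203),pad=(318,197),jar=(267,184),slid=(203,168),mug=(160,146),shaker=(371,262)) if n=='scene' else dict(lid=(212,228),pad=(267,252),mug=(314,132),jar=(297,221),shaker=(203,326))).items(): print(n,k,W0[v,u].round(3),W[v,u].round(3))
E
```

```text
[0.46331939 0.08443647 0.31348746] [ 0.04869094 -0.07632157 -1.18408673] 15.4
scene lid [0.617 0.275 0.229] [0.615 0.274 0.226]
scene edge [0.587 0.192 0.225] [0.587 0.193 0.226]
scene pad [0.434 0.235 0.159] [0.439 0.237 0.165]
scene jar [0.443 0.002 0.081] [ 0.44  -0.     0.078]
scene slid [ 0.612 -0.19   0.176] [ 0.611 -0.191  0.175]
scene mug [ 0.555 -0.563  0.056] [ 0.553 -0.567  0.053]
scene shaker [0.445 0.497 0.001] [ 0.444  0.497 -0.001]
side lid [0.606 0.276 0.224] [0.607 0.276 0.223]
side pad [0.432 0.237 0.16 ] [0.432 0.236 0.159]
side mug [ 0.582 -0.573  0.045] [0.31  0.296 0.71 ]
side jar [0.422 0.005 0.075] [0.422 0.005 0.074]
side shaker [ 0.533  0.48  -0.001] [0.532 0.481 0.001]
```

View pics/scene4.png

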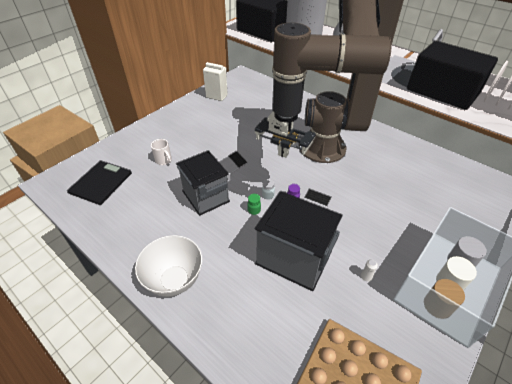

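The final scene shows the lid shut, the pad back at rest (318,197), and the mug, shaker and jar at the pixels where they started. The arm is clear of everything.

```bash
python3 -c "
from plant import r
print(r.close_job())"
```

```text
the job is handed in; nothing more can be done
None
```

I pressed the larger bin's lever with closed fingertips, and its lid opened fully: I measured 1.19 rad against 1.2, with about 25 N against the stop. I held it open for about 4 s. I then let the lever up at about 15 mm/s, slowing to 7 mm/s near the top. There was contact force at every reading until the lid was shut, and then I moved clear. The job was handed in at about 15.5 s.

- **Bin and lever:** in the last pictures the lid is shut (0.223–0.226 m) and the pad is back at rest (0.159 m side view, 0.165 m scene view).
- **Small bin:** its lid height is unchanged (0.175 m).
- **Jar, mug and shaker:** the jar reads within 4 mm of where it started, which is about the depth noise, and the mug within 6 mm. My shaker check points fell on the bench beside it, so I only have the picture for the shaker, where it stands at the same pixels.
- **Checks that fell short:** the side view could not check the mug because the arm blocked it. As the lever neared the top, the fingertips drifted about 3 mm sideways from friction; this was within the pad, and the lever stayed under control.

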